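# Screw the pump round until its nozzle is over the mug

## Robot

A 7-joint arm with a two-finger parallel gripper is mounted at the origin on a cart in front of the work surface, level with it; the furniture and walls round the work are solid. World frame = base frame: x ahead of the robot, y to its left, z up, the work surface at z = 0. Lengths are in m, angles in degrees, forces in N, time in s.
With the tool pointing down it reaches from about 0.425 to 0.8 m from the base axis. Payload 8.3 kg.
Tool frame: the origin (TCP) lies at the very end of the fingers, on their centre line; the grasp point (between the pads) lies 19 mm behind it; x points along the fingers, y is the direction in which the jaws open and shut, and the axes are right-handed (so a half turn about x gives the same grasp; the last joint's range is limited). The gripper opens to 85 mm and grips with 20 to 120 N. Pads are 22 mm wide; open, the fingers measure 114 mm over their backs; the gripper's body (76 mm by 85 mm) begins 54 mm behind the grasp point. The pads swing forward as they close: fully open they stand 13 mm farther back than shut.
Start: joints at [70.365, 21.967, 0.94, 78.501, -0.361, 79.538, -2.664], TCP at [0.173, -0.601, 0.231] pointing down, gripper open.
Joint ranges: [-169.22, 169.22], [-14.56, 117.87], [-87.37, 89.26], [10.42, 133.3], [-82.24, 262.24], [0.94, 117.77], [-172.7, 172.7]. Speed limits (degrees/s): [136.94, 136.94, 172.46, 172.46, 180, 180, 180].

## Interface

Orientations are given as [roll, pitch, yaw] about the fixed x, y, z axes, in that order (R = Rz(yaw) Ry(pitch) Rx(roll)).
In Python, from rig import robot, optics gives the robot as it stands. The module is installed in compiled form; this text tells all that it offers.
- The arm moves only by the tool step_arm, never from a script. Its argument "deltas" is text: rows parted by semicolons, each of 4 numbers parted by spaces: the shift along the tool's x, y, z in cm, then the turn about the tool's x in degrees. A call has 1 to 20 rows; each row shifts and turns the commanded pose from where the row before left it, along the tool's axes as they then stand; what a row does not reach is not made up. A row lasts 1/8 s, in which the tool goes at most 62.5 mm and 10.7 degrees, less where a joint would pass 70% of its speed; a pose out of reach is approached as far as the arm can. A call is refused whole if a number of a shift passes 6.25 or a number of a turn 10.7, either way. A call with a gripper value outside its range is refused whole. "grip" is the opening, from 0 (shut) to 1 (fully open), set as the call begins (left out, the last holds). The fingers move at their own pace and stop on an object; "newtons" is the grip in N (left out, the last holds). Time passes only in rows, so rows that do not move let the fingers close. It gives the time, the measured TCP pose, the force and the opening at its end, in the units of the state.
- robot.sense(): the state, without advancing time (a new reading comes with each control period).
- optics.grab_frame(name): name is "scene" or "side" or "wrist"; returns a dict with "img" (400x640x3 uint8, red, green, blue), "camera_matrix" (3x3 intrinsics, pixels), "rvec" (rotation vector, rad) and "tvec" (3), from world to camera coordinates, as OpenCV has them. Camera axes: x right, y down, z forward; pixel columns grow to the right and rows downward; lengths in m; the calibration is good to about 2 mm. A picture is of the moment at which its call begins. There is no depth.
- robot.hand_in(): hands the job in, once; it reports no verdict.
The state is a dict: "time": time; "joint_positions": joint angles; "qd": joint speeds; "joint_torque": joint torques, N m; "tool_pos": TCP position; "eef_rot": TCP orientation; "force": force on the tool from outside, world axes, zero at the start; "wrist_torque": the same for the moment, N m; "opening": finger opening in m.
Only numpy, scipy, OpenCV 4.12 (cv2) and the standard library are available. Lean on these libraries where they do the work, as an engineer would, in place of code of your own. Each camera call takes 0.05 s, during which the arm holds its last target. There are 200 camera calls.

## Task

The nozzle of the amber bottle's pump misses the mug. Screw the black pump head further down its thread (clockwise seen from above, less than half a turn) until the nozzle's mouth is over the middle of the orange mug that stands beside this bottle, then let go. Leave the mug where it stands and do not turn the white pump of the green bottle.

Things in the scene. Friction and masses are not known exactly. Their poses are not given: they have to be found in the camera images.
- amber_nozzle (a point): Lower end of the thin steel nozzle of the black pump head on the amber (brown) glass bottle, 113 mm above the worktop. Axes turn with the head: z up, nozzle points along -x; the head's upright turning axis lies 101 mm away along +x. There sits its grip block: 46 mm along x, 24 mm along y, from 118 to 152 mm above the worktop. Grip it across the 24 mm (fingers closing along y).
- amber_pump (a joint): Turn of the black head (rad), grows clockwise from above, as it screws down: 0.6 mm per rad. Stiff (0.12 N m), stays where left; range -2.6 to 2.6, starts near -1, needs 0.4 to 1.5 more; 0 means nothing special. Under the grip block: stem 16 mm thick, collar 35 mm across (top at 110 mm), bottle 68 mm across, in a steel holder 84 mm across, fixed to the worktop.
- mug_mouth (a point): Centre of the mouth of the loose orange mug at the front (not the one at the back wall), at its rim, 101 mm above the worktop; z up. The mug is 79 mm across; its handle reaches 74 mm from this centre along the point's -y. It stands by the amber bottle, this point 90 to 112 mm from the head's axis, so the nozzle swings in over it, 12 mm above the rim.
- green_nozzle (a point): Lower end of the nozzle of the white pump head on the green glass bottle; same shape, size and axes as the amber bottle's. Not to be turned.

How it is judged (in metres and radians):
At the end, for the whole second after the job is handed in: The mouth of the amber bottle's nozzle is over the mug, within 25 mm (seen from above) of the centre of the mug's mouth; the pump head is at rest and the mug upright (horizontal distance between amber_nozzle and mug_mouth below 0.025 m and velocity of joint amber_pump between -0.05 and 0.05 rad/s and angle between mug_mouth's own z axis and vertical below 0.1 rad); the robot touches nothing.
It fails at once if the mug is shoved more than 15 mm or knocked over (distance of mug_mouth from where it was at the start of the episode above 0.015 m).
It fails at once if the white pump of the green bottle is turned (its nozzle moved more than 15 mm) (distance of green_nozzle from where it was at the start of the episode above 0.015 m).
It also fails if it takes over 32 s, if anything falls off the work surface, if the arm or the gripper's body presses on something with over 40 N, if the wrist force passes 120 N, or if a joint passes its speed limit or range.

## Working session

There is one attempt and no reset: what is moved stays moved. The work goes in short steps, Python scripts to look and compute and a tool call to move; the robot and the scene stay as the last step left them, time stands still between calls to the robot, and variables do not carry over. Pictures are saved under pics/ and viewed, about 8 in all and at most 12, crops included, and the job is handed in when it is done.

Besides the shell and the picture viewer there is one more tool, called as name(argument=value, ...) on one line, values as JSON. step_arm: Moves the arm, as the interface text tells. Its arguments: {"type":"object","properties":{"deltas":{"type":"string"},"grip":{"type":"number"},"newtons":{"type":"number"}},"required":["deltas"]}

```bash
mkdir -p pics; cat > h.py <<'E'
import numpy as np, cv2
from rig import robot, optics
def grab(n,f):
    d=optics.grab_frame(n); cv2.imwrite(f'pics/{f}.png',d['img'][:,:,::-1]); np.savez(f'pics/{f}.npz',**d); return d
def load(f): return np.load(f'pics/{f}.npz')
def ray(d,uv):
    R=cv2.Rodrigues(d['rvec'])[0]; p=np.linalg.inv(d['camera_matrix'])@[*uv,1]
    return -R.T@d['tvec'].ravel(), R.T@p
def atz(d,uv,z):
    c,r=ray(d,uv); return c+r*(z-c[2])/r[2]
def proj(d,P): return cv2.projectPoints(np.array(P,float).reshape(-1,3),d['rvec'],d['tvec'],d['camera_matrix'],None)[0].reshape(-1,2)
def tri(d1,a,d2,b):
    c1,r1=ray(d1,a);c2,r2=ray(d2,b)
    s=np.linalg.lstsq(np.c_[r1,-r2],c2-c1,rcond=None)[0]; p,q=c1+s[0]*r1,c2+s[1]*r2
    return (p+q)/2,np.linalg.norm(p-q)
E
python3 - <<'E'
from h import *
for n in('scene','side'): d=grab(n,n+'0'); print(n,ray(d,(320,200)))
print(robot.sense())
E
```

```text
scene (array([-0.03300112,  0.54177807,  0.53056322]), array([ 0.56385431, -0.6771115 , -0.47294546]))
side (array([0.13742553, 0.65675768, 0.71447247]), array([ 0.31587896, -0.72340956, -0.61418561]))
{'time': 0.1, 'joint_positions': array([70.36456177, 22.00984477,  0.93967643, 78.55411682, -0.36121298,
       79.53852422, -2.66428487]), 'qd': array([ 0.02382008, -0.05668124, -0.03531612, -0.0741067 , -0.10373759,
       -0.08371531, -0.06883671]), 'joint_torque': array([ 4.28612460e-03, -6.29131651e+01,  8.48402549e-01, -3.72752273e+01,
        1.69056177e-02,  1.05465690e-02, -6.42680652e-05]), 'tool_pos': array([ 0.1725042 , -0.60025666,  0.23039474]), 'eef_rot': array([-89.03146691,  89.9003496 , 107.00228046]), 'force': array([ 0.31131993, -0.13406351,  0.24545868]), 'wrist_torque': array([-0.01263476, -0.03104814, -0.01087927]), 'opening': 0.08529431955136332}
```

View pics/scene0.png

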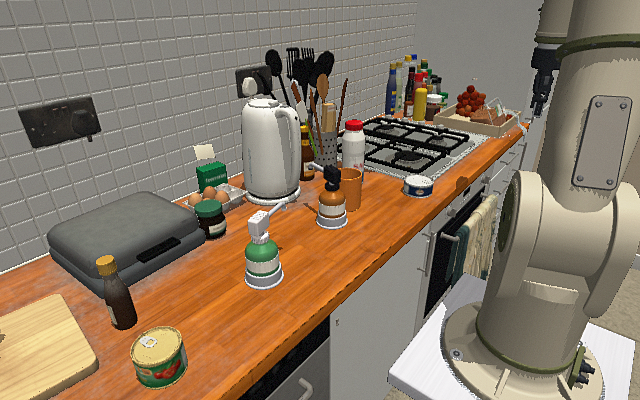

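View pics/side0.png

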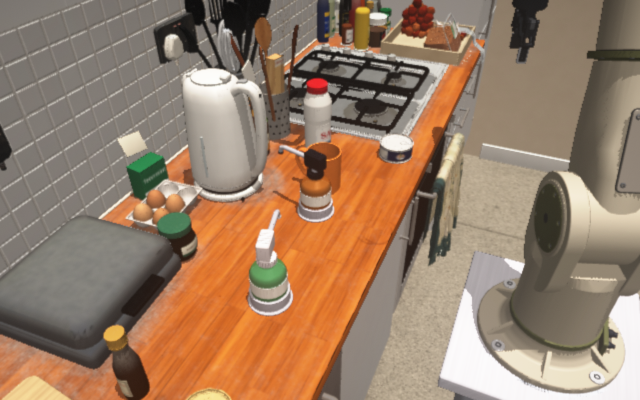

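The scene view has the amber bottle at about (332,200) with its head at (332,178), and the orange mug behind it at (350,188). In the side view the head is at (315,160), the nozzle points left to about (281,149), and the mug is at (325,165). I'll zoom in on both.

```bash
python3 - <<'E'
from h import *
o=[]
for f,x,y in(('scene0',290,140),('side0',265,130)):
    im=cv2.imread(f'pics/{f}.png')[y:y+95,x:x+100]; o.append(cv2.resize(im,None,fx=4,fy=4,interpolation=cv2.INTER_CUBIC))
cv2.imwrite('pics/c1.png',np.hstack(o))
E
```

```text
(no output)
```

View pics/c1.png

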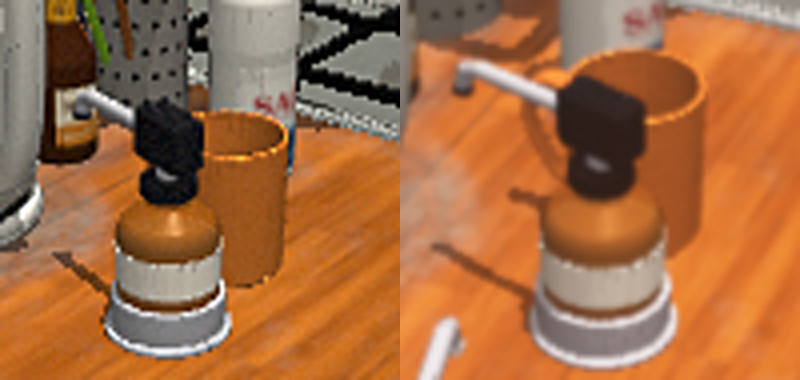

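```bash
python3 - <<'E'
from h import *
s,e=load('scene0'),load('side0')
P=lambda d,o,u,z:print(u,atz(d,u,z).round(4))
for d,n,b,m in((s,(310,168.2),(332.2,174.2),None),(e,(280.75,153),(315,159.25),(324,151.5))):
    P(d,0,n,.113);P(d,0,b,.135)
    if m:P(d,0,m,.101)
a=tri(s,(332.2,174.2),e,(315,159.25));n=tri(s,(310,168.2),e,(280.75,153));print(a,n)
m=atz(e,(324,151.5),.101);ax=a[0]
print(np.linalg.norm((ax-n[0])[:2]),np.linalg.norm((ax-m)[:2]))
th=np.linspace(0,2*np.pi,25)
c=lambda x,r,z:np.c_[x[0]+r*np.cos(th),x[1]+r*np.sin(th),0*th+z]
# fit: overlays
o=[]
for d,f,x,y in((s,'scene0',290,140),(e,'side0',265,130)):
    im=cv2.resize(cv2.imread(f'pics/{f}.png')[y:y+95,x:x+100],None,fx=4,fy=4,interpolation=cv2.INTER_CUBIC)
    for pts,col in((c(m,.0395,.101),(255,255,0)),(c(m,.0395,0),(255,255,0)),(c(ax,.042,0),(0,255,0)),(c(ax,.0175,.11),(0,0,255)),(n[0]*np.ones((1,3)),(255,0,255))):
        for p in proj(d,pts): cv2.circle(im,tuple(int(v) for v in ((p-[x,y]+.5)*4)),2,col,-1)
    o.append(im)
cv2.imwrite('pics/c2.png',np.hstack(o))
E
```

```text
(310, 168.2) [ 0.6021 -0.1803  0.113 ]
(332.2, 174.2) [ 0.5007 -0.1478  0.135 ]
(280.75, 153) [ 0.5945 -0.1734  0.113 ]
(315, 159.25) [ 0.5005 -0.1494  0.135 ]
(324, 151.5) [ 0.5159 -0.2339  0.101 ]
(array([ 0.4998108 , -0.14719834,  0.13593575]), np.float64(0.0010965919636918102)) (array([ 0.58830126, -0.1634567 ,  0.1215059 ]), np.float64(0.0022797893003037185))
0.08997163096776874 0.0881847509216879
```

View pics/c2.png

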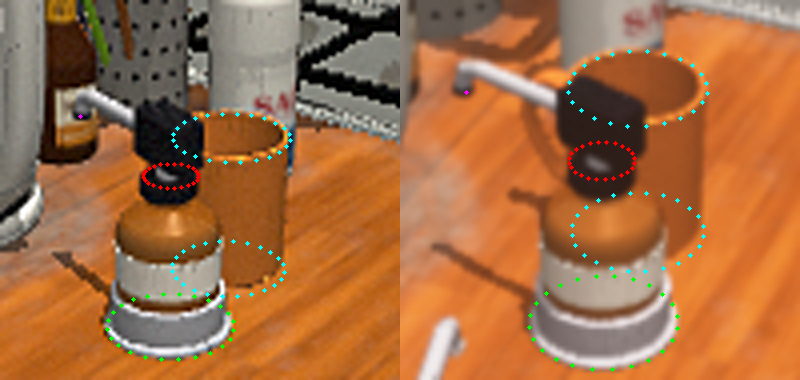

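The overlay matches both views: the amber axis is near (0.500, -0.148), the nozzle radius comes out at 101 mm, and the mug is near (0.516, -0.234). Next I'll work out the jaw angle and check the clearances.

```bash
python3 - <<'E'
from h import *
from scipy.spatial.transform import Rotation as Ro
st=robot.sense(); R=Ro.from_euler('xyz',st['eef_rot'],degrees=True).as_matrix()
print(R.round(3)); print('jaw yaw',np.degrees(np.arctan2(R[1,1],R[0,1])))
ax=np.array([.4998,-.148]);n=np.array([.597,-.1765]);m=np.array([.516,-.235])
g=lambda v:np.degrees(np.arctan2(v[1],v[0]))
print('nozzle',g(n-ax),'mug',g(m-ax),'grip jaw',g(n-ax)+90)
for jaw in (g(n-ax)+90,g(n-ax)-90):
    t=-(jaw-np.degrees(np.arctan2(R[1,1],R[0,1]))); t=(t+180)%360-180
    Rn=R@Ro.from_euler('x',t,degrees=True).as_matrix()
    print('turn',t,'tool shift cm',(Rn.T@(np.r_[ax,.2304]-st['tool_pos'])*100).round(2))
e=load('side0')
b=atz(e,(317,143),0);print('salt base',b, 'kettle base',atz(e,(228,190),0))
for z in(.1,.15,.2,.25):print(z,proj(e,[b[0],b[1],z]).round())
E
```

```text
[[-0.001  0.276 -0.961]
 [ 0.002 -0.961 -0.276]
 [-1.    -0.002  0.   ]]
jaw yaw -73.96625409799893
nozzle -16.341658196165245 mug -79.45193458185788 grip jaw 73.65834180383476
turn -147.6245959018337 tool shift cm [ 0.06 52.61 18.68]
turn 32.375404098166314 tool shift cm [  0.06 -52.61 -18.68]
salt base [ 0.61247919 -0.41255691  0.        ] kettle base [ 0.72234629 -0.13400853  0.        ]
0.1 [[317. 110.]]
0.15 [[317.  92.]]
0.2 [[316.  73.]]
0.25 [[316.  54.]]
```

step_arm(deltas="0 -1.5 -2 0;0 -2.8 -3.6 0;0 -2.8 -3.6 0;0 -2.8 -3.6 0;0 -2.8 -3.6 0;0 -2.8 -3.6 0;0 -2.8 -3.6 0;0 -2.8 -3.6 0;0 -2.8 -3.6 0;0 -2.8 -3.6 0;0 -2.8 -3.6 0;0 -2.8 -3.6 0;0 -1.8 -2.3 0;0 0 0 0", grip=1)

```text
time: 1.85
tool_pos: [0.5013, -0.1488, 0.2309]
eef_rot: [-91.1, 89.9, 105.2]
force: [0.1, -0.4, -0.4]
opening: 0.0854
```

step_arm(deltas="0 0 0 -5;0 0 0 -10.5;0 0 0 -10.5;0 0 0 -10.5;0 0 0 -10.5;0 0 0 -10.5;0 0 0 -10.5;0 0 0 -10.5;0 0 0 -10.5;0 0 0 -10.5;0 0 0 -10.5;0 0 0 -10.5;0 0 0 -10.5;0 0 0 -10.5;0 0 0 -6.1;0 0 0 0;0 0 0 0")

```text
time: 3.98
tool_pos: [0.5, -0.1524, 0.2312]
eef_rot: [-145.9, 90.0, -162.5]
force: [-0.2, -0.2, -0.9]
opening: 0.0857
```

```bash
python3 - <<'E'
from h import *
from scipy.spatial.transform import Rotation as Ro
grab('wrist','w1');grab('side','s1'); st=robot.sense(); R=Ro.from_euler('xyz',st['eef_rot'],degrees=True).as_matrix()
print(st['time'],st['tool_pos'],st['joint_positions'].round(1),R.round(3))
print('shift',(R.T@(np.array([.4998,-.148,.117])-st['tool_pos'])*100).round(2),'jaw',np.degrees(np.arctan2(R[1,1],R[0,1])))
w=cv2.imread('pics/w1.png');s=cv2.imread('pics/s1.png')[0:300,180:480]
cv2.imwrite('pics/v1.png',np.hstack([cv2.resize(w,(480,300)),s]))
E
```

```text
4.075 [ 0.50019164 -0.15201597  0.23126038] [ 45.5  12.5 -37.3  93.2   7.8  77.   80.6] [[-0.     0.284  0.959]
 [-0.     0.959 -0.284]
 [-1.    -0.    -0.   ]]
shift [11.43  0.38 -0.15] jaw 73.51420489717466
```

View pics/v1.png

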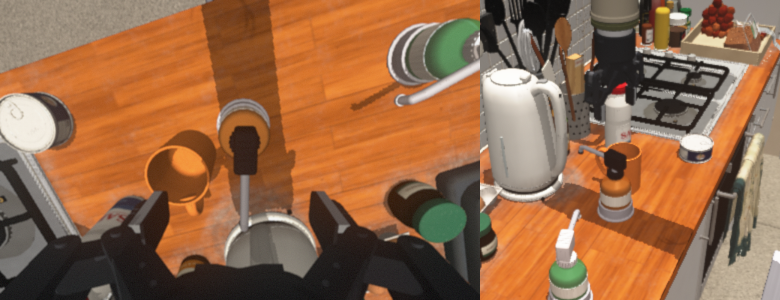

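The wrist view shows the pump head at about (245,140), the nozzle mouth at about (245,228) and the mug rim centred near (181,170), all between the open fingers. I'll check these against the estimates.

```bash
python3 - <<'E'
from h import *
w=load('w1'); k=480/640
for n,p in dict(axtop=(.4998,-.148,.152),noz=(.597,-.1765,.113),mug=(.516,-.235,.101),collar=(.4998,-.148,.11)).items(): print(n,proj(w,p)*k)
print('mug meas',atz(w,(181/k,170/k),.101),'noz',atz(w,(245/k,228/k),.113))
im=cv2.imread('pics/w1.png')[140:340,170:450]
cv2.imwrite('pics/v2.png',cv2.resize(im,None,fx=2.8,fy=2.8,interpolation=cv2.INTER_CUBIC))
E
```

```text
axtop [[243.33332646 153.40897868]]
noz [[242.73341214 221.07171478]]
mug [[178.38028831 172.24399366]]
collar [[242.69440345 142.35898728]]
mug meas [ 0.5141477  -0.23087166  0.101     ] noz [ 0.60747003 -0.17657904  0.113     ]
```

View pics/v2.png

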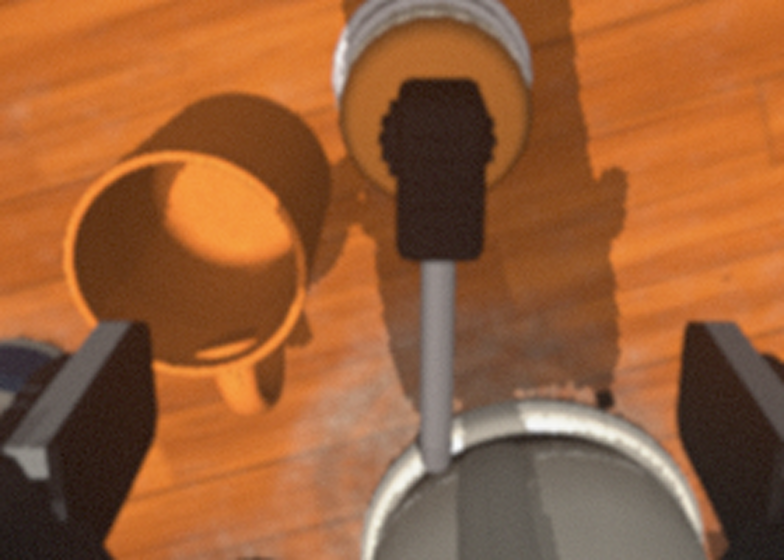

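```bash
python3 - <<'E'
from h import *
w=load('w1')
print('cam',ray(w,(320,200))[0])
for f in((327.1,203),(324.5,203)): print(atz(w,f,.152))
print('mug',atz(w,(236,234.3),.101),'noz',atz(w,(326,304),.113))
for z in(.2,.25):print('kettle lip',atz(w,(170+540/2.8,140+400/2.8),z))
E
```

```text
cam [ 0.43135531 -0.13201601  0.3742398 ]
[ 0.4992178  -0.14580775  0.152     ]
[ 0.49867499 -0.14762871  0.152     ]
mug [ 0.5198414  -0.23827537  0.101     ] noz [ 0.60728934 -0.17718582  0.113     ]
kettle lip [ 0.54065557 -0.13601807  0.2       ]
kettle lip [ 0.50929067 -0.13486964  0.25      ]
```

step_arm(deltas="0 0.5 -0.2 0;1 0 0 0;2 0 0 0;2 0 0 0;2 0 0 0;2 0 0 0;1.5 0 0 0;0.6 0 0 0;0 0 0 0;0 0 0 0")

```text
time: 5.32
tool_pos: [0.5003, -0.1464, 0.121]
eef_rot: [1.7, 89.9, -14.6]
force: [0.8, -0.1, 0.1]
opening: 0.0855
```

step_arm(deltas="0 0 0 0;0 0 0 0;0 0 0 0;0 0 0 0;0 0 0 0;0 0 0 0;0 0 0 0;0 0 0 0", grip=0, newtons=50)

```text
time: 6.32
tool_pos: [0.5001, -0.1459, 0.1206]
eef_rot: [51.7, 90.0, 35.4]
force: [-0.5, 3.8, 5.6]
opening: 0.0237
```

The jaws stopped at 23.7 mm against the 24 mm block, with low force. I'll turn clockwise in two stages.

step_arm(deltas="0 0 0 3;0 0 0 4;0 0 0 5;0 0 0 5;0 0 0 5;0 0 0 5;0 0 0 3;0 0 0 0;0 0 0 0")

```text
time: 7.45
tool_pos: [0.4999, -0.1461, 0.1203]
eef_rot: [122.2, 90.0, 75.9]
force: [0.3, 2.5, 2.5]
opening: 0.0234
```

```bash
python3 - <<'E'
from h import *
from scipy.spatial.transform import Rotation as Ro
st=robot.sense(); R=Ro.from_euler('xyz',st['eef_rot'],degrees=True).as_matrix()
print(st['tool_pos'],'jaw',np.degrees(np.arctan2(R[1,1],R[0,1])),st['force'],st['wrist_torque'],st['joint_positions'].round(1),st['opening'])
E
```

```text
[ 0.4999369  -0.14606022  0.12029401] jaw 43.71181674233654 [0.34781575 2.46670378 2.54070843] [ 0.62589608  0.03080519 -0.09696032] [ 39.8  17.  -31.8 102.3   9.9  63.5  48.4] 0.023352157425608144
```

step_arm(deltas="0 0 0 3;0 0 0 5;0 0 0 5;0 0 0 5;0 0 0 5;0 0 0 5;0 0 0 3.5;0 0 0 0;0 0 0 0")

```text
time: 8.57
tool_pos: [0.4997, -0.1462, 0.12]
eef_rot: [-151.3, 90.0, 130.9]
force: [1.5, 3.5, -1.3]
opening: 0.0233
```

```bash
python3 - <<'E'
from h import *
from scipy.spatial.transform import Rotation as Ro
st=robot.sense(); R=Ro.from_euler('xyz',st['eef_rot'],degrees=True).as_matrix()
j=np.degrees(np.arctan2(R[1,1],R[0,1])); a=np.radians(j-90)
print(st['tool_pos'],'jaw',j,'nozzle est',st['tool_pos'][:2]+.101*np.array([np.cos(a),np.sin(a)]),st['force'])
e=grab('side','s2');s=grab('scene','sc2')
o=[cv2.resize(cv2.imread(f'pics/{f}.png')[y:y+95,x:x+100],None,fx=4,fy=4,interpolation=cv2.INTER_CUBIC) for f,x,y in(('sc2',290,140),('s2',265,130))]
cv2.imwrite('pics/v3.png',np.hstack(o))
E
```

```text
[ 0.49972661 -0.14620682  0.12001878] jaw 12.229682235422993 nozzle est [ 0.52112156 -0.24491476] [ 1.46368318  3.54827767 -1.30059652]
```

View pics/v3.png

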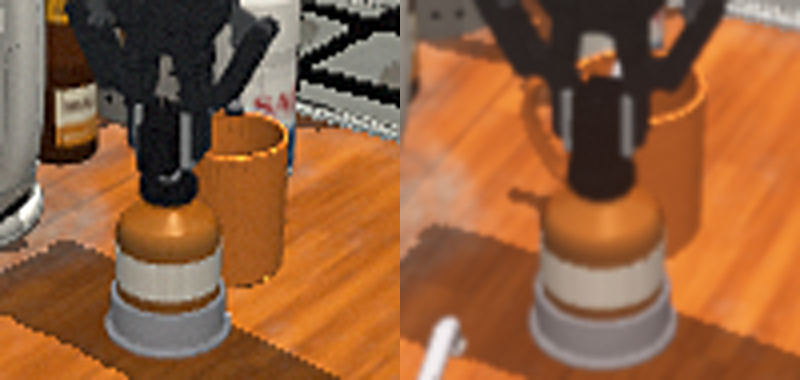

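The mug hasn't moved in either view, and the gripper hides the nozzle. I'll release and lift straight up.

step_arm(deltas="0 0 0 0;0 0 0 0;0 0 0 0;0 0 0 0;0 0 0 0;0 0 0 0;-0.5 0 0 0;-1.5 0 0 0;-2 0 0 0;-2 0 0 0;-2 0 0 0;-2 0 0 0;-1.5 0 0 0;-0.5 0 0 0;0 0 0 0", grip=1)

```text
time: 10.55
tool_pos: [0.4998, -0.1463, 0.2404]
eef_rot: [70.7, 90.0, -7.1]
force: [-0.7, -0.9, -0.3]
opening: 0.0859
```

```bash
python3 - <<'E'
from h import *
e=grab('side','s3');w=grab('wrist','w3')
c=cv2.resize(cv2.imread('pics/s3.png')[130:225,265:365],None,fx=4,fy=4,interpolation=cv2.INTER_CUBIC)
cv2.imwrite('pics/v4.png',np.hstack([c,cv2.resize(cv2.imread('pics/w3.png')[140:378,170:420],(400,380))]))
print(robot.sense()['force'])
E
```

```text
[-0.34023051 -0.49501826  0.13877534]
```

View pics/v4.png

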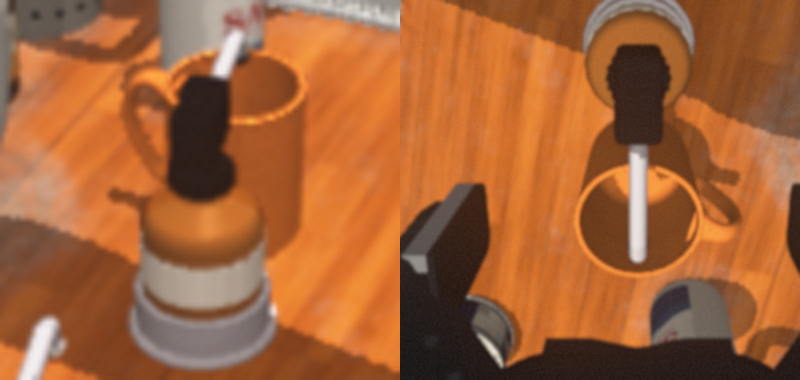

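The nozzle now lies across the mug along its diameter: in the wrist crop its tip is at (638,258) and the rim centre at (640,219). The mug is upright and in place. Now I'll measure the gap.

```bash
python3 - <<'E'
from h import *
w=load('w3'); f=lambda u,v:(170+(u-400)*.625,140+v*.626)
m=atz(w,f(640,219.5),.101);n=atz(w,f(638,255),.113)
print('mug',m,'mouth',n,np.linalg.norm((m-n)[:2]))
ax=np.array([.4998,-.1463]); print('mug-axis',np.linalg.norm(m[:2]-ax),np.linalg.norm(n[:2]-ax))
g=lambda v:np.degrees(np.arctan2(v[1],v[0])); print(g(m[:2]-ax),g(n[:2]-ax))
e=load('s3'); 
# side: nozzle bend top visible at crop (237,33)
print('side bend',atz(e,(265+237/4,130+33/4),.122))
E
```

```text
mug [ 0.52178633 -0.23668306  0.101     ] mouth [ 0.52422411 -0.25398255  0.113     ] 0.01747041118229373
mug-axis 0.09301879121276231 0.1104177016085893
-76.32793896256577 -77.22062652963027
side bend [ 0.52442569 -0.25529668  0.122     ]
```

The angle is within about 1° of the mug's direction. What remains is along the radius, which turning the head can't change: about 8 mm using the known 101 mm nozzle radius. Handing in.

```bash
python3 -c "
from rig import robot
s=robot.sense();print(s['time'],s['force'],s['opening']);print(robot.hand_in())"
```

```text
10.65 [-0.34023051 -0.49501826  0.13877534] 0.0852830650246605
the job is handed in; nothing more can be done
None
```

I gripped the black pump head across its 24 mm sides (the jaws stopped at 23.7 mm) and screwed it about 61.5° (1.07 rad) clockwise. I then let go, lifted the gripper about 120 mm clear and handed in at 10.65 s; the hand-in gave no verdict.

- **Nozzle position:** in the last wrist picture the nozzle lies over the mug, within about 1° of the direction to the mug's centre. The last checks disagree on the distance from that centre: the picture gives about 17 mm, and the known 101 mm nozzle radius gives about 8 mm. I trust the second, because the end I could see is the outer bend of the tube, higher than the mouth. Both are under the 25 mm limit.
- **Mug and green bottle:** the mug was upright and, to the eye, had not moved. I never went near the green bottle's pump.
- **Contact:** the force reading at the end was near zero, with the gripper clear of everything.

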